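# Clamp a turned blank in the V drilling cradle

## Robot

A 7-joint arm with a two-finger parallel gripper is mounted at the origin on the work surface. World frame = base frame: x ahead of the robot, y to its left, z up, the work surface at z = 0. Lengths are in mm, angles in rad, forces in N, time in s.
With the tool pointing down it reaches from about 400 to 850 mm from the base axis. Payload 4.4 kg.
Tool frame: the origin (TCP) lies at the very end of the fingers, on their centre line; the grasp point (between the pads) lies 19 mm behind it (arm.hold_point_z is the distance from the TCP to the grasp point, in mm); z points along the fingers, y is the line along which they close (so a half turn about z gives the same grasp; the last joint's range is limited). The gripper opens to 94 mm and grips with 3 to 60 N. Pads are 16 mm wide; open, the fingers measure 119 mm over their backs; the gripper's body (75 mm by 177 mm) begins 78 mm behind the grasp point.
Start: joints at [-1.369, 0.628, 0.038, 1.517, -0.027, 0.996, -0.02], TCP at [171.971, 626.852, 205.478] pointing down, gripper open.
Joint ranges: [-3.06, 3.06], [-0.37, 2.12], [-1.25, 1.32], [0.18, 2.47], [-1.1, 4.24], [0.23, 1.98], [-2.94, 2.94]. Speed limits (rad/s): [2.57, 2.57, 3.14, 3.14, 3.14, 3.14, 3.14].

## Interface

Orientations are given as a rotation vector (axis times angle).
In Python, from bench import arm gives the robot as it stands. The module is installed in compiled form; this text tells all that it offers.
- The arm moves only by the tool play_rows, never from a script. Its argument "motion" is a list of rows, each an object with "dp": the shift along the world's x, y, z in fractions of the full range, 1 being 60 cm, a list of three; "twist": the turn, a rotation vector about the world's x, y, z in a scale on which 1.0 is 4 rad, a list of three; "jaw": the finger opening in cm, from 0 to 9.4. A call has 1 to 8 rows; each row is the pose to reach, as a shift and turn from the pose commanded when the call began; what a row does not reach only later rows make up. A row lasts 1/8 s, in which the tool goes at most 62.5 mm and 10.7 degrees, less where a joint would pass 70% of its speed; a pose out of reach is approached as far as the arm can. Shift and turn numbers lie between -1 and 1, and a call with a number outside is refused. A call with a gripper value outside its range is refused whole. The fingers move at their own pace and stop on an object; "newtons" is the grip in N (left out, the last holds). Time passes only in rows, so rows that repeat a pose let the fingers close. It gives the time, the measured TCP pose, the force, the opening and the grip force at its end, in the units of the state.
- arm.read_state(): the state, without advancing time (a new reading comes with each control period).
- arm.camera(name): name is "scene" or "top" or "wrist"; returns a dict with "img" (480x640x3 uint8, red, green, blue), "fovy" (degrees; the focal length in pixels is half the picture's height over the tangent of half this angle, whatever the lens; pixels are square), "cx", "cy" (the principal point, pixels), "R" (3x3) and "t" (3): a world point X has camera coordinates R X + t. Camera axes: x right, y down, z forward; pixel columns grow to the right and rows downward; lengths in mm; the calibration is good to about 2 mm. A picture is of the moment at which its call begins. There is no depth.
- arm.finish_job(): hands the job in; it is judged then, once.
The state is a dict: "clock": time; "q": joint angles; "joint_vel": joint speeds; "joint_torque": joint torques, N m; "tool_pos": TCP position; "ee_rot": TCP orientation; "wrist_force": force on the tool from outside, world axes, zero at the start; "ft_torque": the same for the moment, N m; "gripper_width": opening from 0.0 (shut) to 1.0 (fully open); "grip_force": force on a finger pad.
Only numpy, scipy, OpenCV 4.12 (cv2) and the standard library are available. Lean on these libraries where they do the work, as an engineer would, in place of code of your own. Each camera call takes 0.05 s, during which the arm holds its last target. There are 200 camera calls.

## Task

Take the thicker, longer of the two round rosewood blanks from the rack, lower it gently into both V saddles of the drilling cradle so that it sits fully down and straight, and let go of it. Then slide the tail clamp by its post until it has pushed the blank along the saddles firmly against the end stop and its sprung nose is pressed in about half way - not bottomed out - and leave it so. Do not bang or force the blank, and leave the other blank and everything else on the bench where it is.

Things in the scene. Friction and masses are not known exactly. Their poses are not given: they have to be found in the camera images.
- blank: The workpiece: a plain dark rosewood cylinder, 34 mm diameter, 140 mm long, about 0.12 kg, lying level on the rack. Origin at its middle, on its axis; its x axis runs along its length (either end may lead). The finished wood marks if it is dropped even some millimetres or pressed with more than about 20 N.
- slim: The other dark rosewood cylinder on the rack, 24 mm diameter, 110 mm long; leave it. Origin at its middle, on its axis; x along its length.
- rack: Low pale wooden rack, fixed, 130 mm (x) by 160 mm (y), two slots along x at y = -42 and +42 mm; either blank in either slot. Two crossbars (16 mm wide, at x = -45 and +45 mm) carry the blanks 22 mm above the bench, ears 30 mm high beside each; between the crossbars only a base board 6 mm high. Origin at the centre of its underside, z up. The thick blank's axis is 39 mm above the bench.
- cradle: Drilling cradle, fixed: plywood base 100 mm (x) by 310 mm (y from -185 to +125), 12 mm thick; the V line runs along its y. Two aluminium 90-degree V saddles, 20 mm thick, centred at y = -40 and +40 mm, 52 mm wide inside at the top, 48 mm high, 60 mm clear between them. Origin on the bench under the V line, midway between the saddles; z up. End stop at +y, tail clamp at -y.
- seat (a point): Point on the cradle's V line midway between the saddles, 45 mm above the bench: where the thick blank's middle comes when laid in centrally (its axis along the cradle's y). There it is clear of both stop and clamp. Seated, it slides along the saddles with about 1 to 3 N.
- stop_zone (a point): Fixed point of the cradle (y = +85 mm, 45 mm above the bench), the middle of the range of the end stop: a dark steel block 56 mm wide, to 67 mm above the bench, brass screw on it. Its face is set anew each time, anywhere from y = +75 to +95 mm, and is NOT measured: find it by feel or look. It does not give way.
- tail: Tail clamp: aluminium carriage, 56 mm across, 36 mm along, top 65 mm above the bench, that slides only along the cradle's y, towards +y to clamp; starts at cradle y = -153 to -138 mm, can go to -78 mm, takes about 8 N to slide and stays where left. Origin at the centre of its top face (foot of the post), axes parallel to the cradle's.
- post (a point): Grip point on the 18 mm square, 40 mm tall wooden post that stands on the tail carriage; 22 mm above the carriage's top face.
- nose_root (a point): Where the sprung nose leaves the carriage's +y face, 45 mm above the bench (the height of the seated blank's axis). The nose is a 12 mm rod with a rubber ball tip 18 mm across, sticking out 25 mm from here when free. It can be pressed in 6 mm at 2 N per mm (half way about 6 N), then it is solid.
- jar: Glass jar with yellow lid, 60 mm diameter, 75 mm high; leave it. Origin under its centre.
- bottle: Red plastic bottle, 60 mm diameter, 140 mm high; leave it. Origin under its centre.
- weight: Brass cylinder, 40 mm diameter, 35 mm high; leave it. Origin under its centre.
- screwdriver: Red-handled screwdriver, 190 mm long, lying on the bench near the robot; leave it. Origin under it.
- offcut: Wood offcut 70 x 110 x 30 mm; leave it. Origin under its centre.
- tin: Tin, 70 mm diameter, 60 mm high; leave it. Origin under its centre.
Not all that is in view belongs to the job. What is shaped like the blank but green or yellow is not meant.

How it is judged:
By the outcome, as a careful person would: the job done as asked, in the order asked, and still so for the second after the job is handed in, with the robot touching nothing.
It also fails if it takes over 72 s, if anything falls off the work surface, if the arm or the gripper's body presses on something with over 40 N, if the wrist force passes 120 N, or if a joint passes its speed limit or range.

## Working session

There is one attempt and no reset: what is moved stays moved. The work goes in short steps, Python scripts to look and compute and a tool call to move; the robot and the scene stay as the last step left them, time stands still between calls to the robot, and variables do not carry over. Pictures are saved under pics/ and viewed, at most 10 in all, crops included, and the job is handed in when it is done.

Besides the shell and the picture viewer there is one more tool, called after "Call:" in YAML: its name, and indented under it one key for each argument. play_rows: Moves the arm, as the interface text tells. Its arguments: {"type":"object","properties":{"motion":{"type":"array","items":{"type":"object","properties":{"dp":{"type":"array","items":{"type":"number"}},"twist":{"type":"array","items":{"type":"number"}},"jaw":{"type":"number"}}}},"newtons":{"type":"number"}},"required":["motion"]}

```bash
mkdir -p pics; cat > h.py <<'E'
import numpy as np, cv2
from bench import arm
def cam(n,save=None):
    c=arm.camera(n); c['R']=np.array(c['R']); c['t']=np.array(c['t'])
    c['f']=c['img'].shape[0]/2/np.tan(np.radians(c['fovy'])/2)
    if save: cv2.imwrite('pics/'+save,cv2.cvtColor(c['img'],cv2.COLOR_RGB2BGR)); np.savez('pics/'+save[:-4],**c)
    return c
def load(n): 
    d=np.load('pics/'+n+'.npz'); return {k:d[k] for k in d}
def ray(c,u,v):
    d=c['R'].T@np.array([(u-c['cx'])/c['f'],(v-c['cy'])/c['f'],1.]); return -c['R'].T@c['t'],d/np.linalg.norm(d)
def onz(c,u,v,z):
    o,d=ray(c,u,v); return o+d*(z-o[2])/d[2]
def proj(c,X):
    p=c['R']@np.array(X,float)+c['t']; return c['f']*p[:2]/p[2]+[c['cx'],c['cy']]
def tri(obs):
    A=np.zeros((3,3));b=np.zeros(3)
    for c,u,v in obs:
        o,d=ray(c,u,v);P=np.eye(3)-np.outer(d,d);A+=P;b+=P@o
    X=np.linalg.solve(A,b); return X,[np.linalg.norm(proj(c,X)-[u,v]) for c,u,v in obs]
E
python3 - <<'E'
from h import *
for n in ['scene','top','wrist']:
    c=cam(n,n+'0.png'); print(n,-c['R'].T@c['t'],c['R'][2],c['f'])
print(arm.read_state(),arm.hold_point_z)
E
```

```text
scene [1179.25778437  639.28480319  721.95494274] [-0.56506025 -0.59324888 -0.5733783 ] 511.35880157170914
top [ 451.83109131  -13.48439016 1385.08916636] [ 0.09064445 -0.01116747 -0.9958207 ] 508.65638868182396
wrist [101.43317052 645.57376625 384.7723068 ] [ 0.24130895 -0.06809218 -0.96805653] 335.2150408748471
{'clock': 0.15, 'q': array([-1.36877708,  0.62908375,  0.0384319 ,  1.51808684, -0.02699548,
        0.9962888 , -0.02000619]), 'joint_vel': array([ 0.00230571, -0.00207365,  0.00049935, -0.00294735, -0.00086973,
       -0.00137006, -0.00044627]), 'joint_torque': array([ 2.14716092e-03, -5.50092316e+01,  1.14550799e+00, -1.86818415e+01,
       -5.20271156e-02,  2.09193706e-02,  9.92256355e-05]), 'tool_pos': array([171.84239219, 626.38328078, 204.81386645]), 'ee_rot': array([-4.19391854e-01, -3.11328645e+00,  2.10012220e-03]), 'wrist_force': array([-0.01865467, -0.28518616, -1.06275457]), 'ft_torque': array([ 0.00336264, -0.06668767,  0.03045029]), 'grip_force': 0.0, 'gripper_width': 0.9946958459542014} 18.8
```

View pics/top0.png

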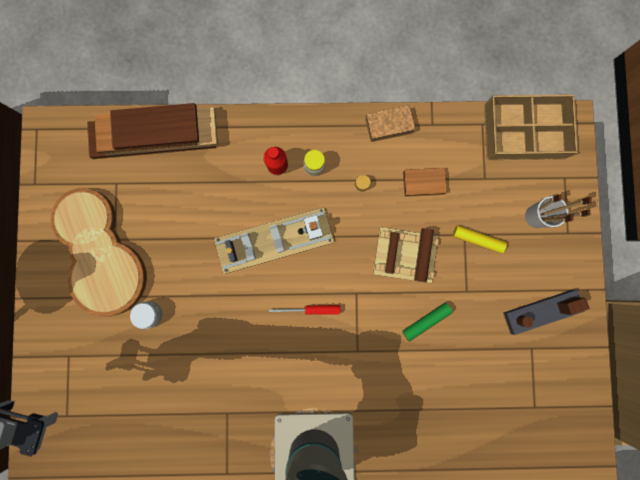

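View pics/scene0.png

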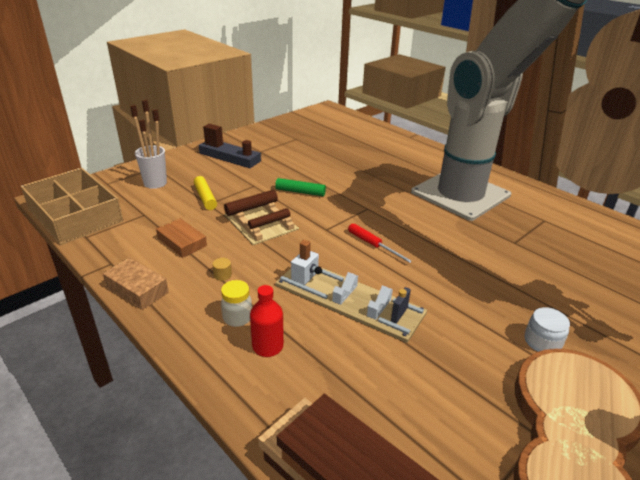

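Top view: the rack is around (407,254). It holds two dark cylinders: a longer, thicker one at (426,254) and a slimmer, shorter one at (393,252). The yellow (481,239) and green (428,321) cylinders are decoys. The cradle runs from the stop at (230,250) to the tail clamp at (314,225). I'll make one enlarged crop to confirm which blank is which, and take colour-mask measurements.

```bash
python3 - <<'E'
from h import *
T=load('top0');S=load('scene0')
a=cv2.resize(T['img'][200:300,200:460],None,fx=3,fy=3,interpolation=cv2.INTER_CUBIC)
b=cv2.resize(S['img'][170:350,190:450],None,fx=3,fy=3,interpolation=cv2.INTER_CUBIC)[:300+240-240+0]
b=cv2.resize(S['img'][180:345,195:435],None,fx=1.81,fy=1.81)
out=np.zeros((600,780,3),np.uint8);out[:300]=a[:, :780];out[300:300+b.shape[0],:b.shape[1]]=b[:300]
cv2.imwrite('pics/crop1.png',out[:,:,::-1])
def dark(c,x0,y0,x1,y1):
    im=c['img'][y0:y1,x0:x1].astype(int)
    m=((im.max(2)<110)&(im[...,0]>im[...,2]+15)).astype(np.uint8)
    cs,_=cv2.findContours(m,cv2.RETR_EXTERNAL,cv2.CHAIN_APPROX_NONE)
    for k in cs:
        if cv2.contourArea(k)>60:
            r=cv2.minAreaRect(k); r=((r[0][0]+x0,r[0][1]+y0),r[1],r[2]); print(r,cv2.contourArea(k))
            bp=cv2.boxPoints(r); yield r,bp
for r,bp in dark(T,370,220,445,285):
    e=sorted([( (bp[i]+bp[(i+1)%4])/2, np.linalg.norm(bp[i]-bp[(i+1)%4])) for i in range(4)],key=lambda t:t[1])[:2]
    print('top ends',[onz(T,*p,39).round(1) for p,_ in e], 'mid',onz(T,*r[0],39).round(1))
print('scene');[0 for _ in dark(S,215,185,300,240)]
E
```

```text
((392.26305770874023, 252.10597610473633), (9.739838600158691, 40.85780334472656), 7.907163143157959) 314.5
top ends [array([ 577.9, -221.2,   39. ]), array([ 470.7, -203.3,   39. ])] mid [ 524.1 -212.2   39. ]
((428.7027053833008, 254.78378295898438), (23.67345428466797, 53.92286682128906), 9.462322235107422) 639.5
top ends [array([ 586.3, -323.1,   39. ]), array([ 445.5, -294.7,   39. ])] mid [ 515.6 -308.8   39. ]
scene
((262.88656997680664, 212.74814224243164), (43.5467643737793, 81.47103118896484), 69.56716918945312) 1434.0
```

View pics/crop1.png

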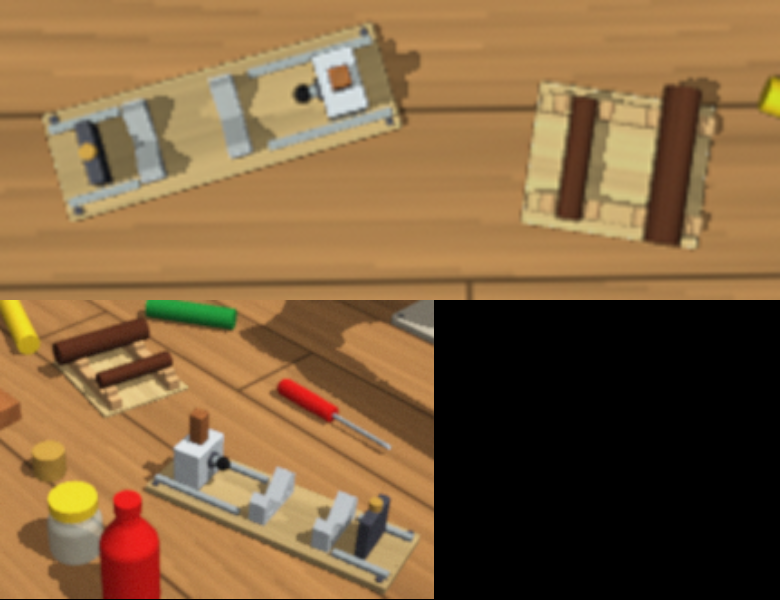

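Confirmed by the crop: the thick blank is the right-hand cylinder at crop (675,165), top pixel (425,255). It is longer and wider than the slim one at crop (577,158). Next I'll go over the cradle for a close wrist view.

The rows are not in the units I measure in: shifts go in shares of 60 cm and turns go in shares of 4 rad. I convert before sending: -47 cm / 60 = -0.7833, -42 cm / 60 = -0.7.

Call:
play_rows:
  motion:
    - {"dp":[0.0667,-0.1,0]}
    - {"dp":[0.1333,-0.2,0]}
    - {"dp":[0.2,-0.3,0]}
    - {"dp":[0.2667,-0.4,0]}
    - {"dp":[0.3333,-0.5,0]}
    - {"dp":[0.4,-0.6,0]}
    - {"dp":[0.4667,-0.7,0]}
    - {"dp":[0.5333,-0.7833,0]}

```text
validation failed for argument at $.mo...
```

To row units: -6 cm / 60 = -0.1, 4 cm / 60 = 0.0667.

Call:
play_rows:
  motion:
    - {"dp":[0.0667,-0.1,0]}
    - {"dp":[0.0667,-0.1,0]}
    - {"dp":[0.0667,-0.1,0]}
    - {"dp":[0.0667,-0.1,0]}

```text
validation failed for argument at $.mo...
```

```bash
python3 - <<'E'
from h import *
c=cam('wrist','w1.png'); print(-c['R'].T@c['t'],c['R'][2]);s=arm.read_state();print(s['clock'],s['tool_pos'],s['ee_rot'])
E
```

```text
[101.44764737 645.62215728 384.88888059] [ 0.2413648  -0.06785828 -0.96805903]
0.2 [171.85542279 626.46031256 204.92136972] [-4.19313176e-01 -3.11332664e+00  1.79041658e-03]
```

View pics/w1.png

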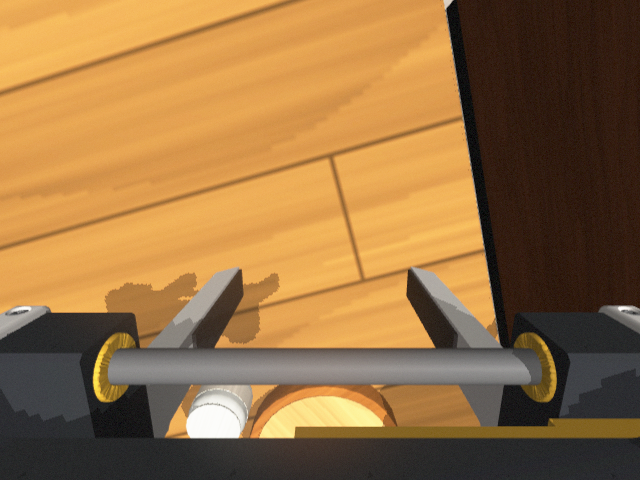

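The wrist image is mostly bare bench, with the gripper covering rows below about 265. So the camera sees the area on the robot side of the TCP, and I'll place the TCP beyond the cradle. The move call was refused because every row needs all three keys.

To row units: -36 cm / 60 = -0.6, 32 cm / 60 = 0.5333.

Call:
play_rows:
  motion:
    - {"dp":[0.0667,-0.075,0],"twist":[0,0,0],"jaw":9.4}
    - {"dp":[0.1333,-0.15,0],"twist":[0,0,0],"jaw":9.4}
    - {"dp":[0.2,-0.225,0],"twist":[0,0,0],"jaw":9.4}
    - {"dp":[0.2667,-0.3,0],"twist":[0,0,0],"jaw":9.4}
    - {"dp":[0.3333,-0.375,0],"twist":[0,0,0],"jaw":9.4}
    - {"dp":[0.4,-0.45,0],"twist":[0,0,0],"jaw":9.4}
    - {"dp":[0.4667,-0.525,0],"twist":[0,0,0],"jaw":9.4}
    - {"dp":[0.5333,-0.6,0],"twist":[0,0,0],"jaw":9.4}
  newtons: 15

```text
clock: 1.2
tool_pos: [493.1, 265.3, 205.5]
ee_rot: [0.419, 3.113, 0.0]
wrist_force: [0.3, 0.7, -0.2]
gripper_width: 1.003
grip_force: 0.0
```

To row units: -17.5 cm / 60 = -0.2917, 15 cm / 60 = 0.25.

Call:
play_rows:
  motion:
    - {"dp":[0.0667,-0.075,0],"twist":[0,0,0],"jaw":9.4}
    - {"dp":[0.1333,-0.15,0],"twist":[0,0,0],"jaw":9.4}
    - {"dp":[0.2,-0.225,0],"twist":[0,0,0],"jaw":9.4}
    - {"dp":[0.25,-0.2917,0],"twist":[0,0,0],"jaw":9.4}
    - {"dp":[0.25,-0.2917,0],"twist":[0,0,0],"jaw":9.4}
    - {"dp":[0.25,-0.2917,0],"twist":[0,0,0],"jaw":9.4}

```text
clock: 1.95
tool_pos: [641.3, 92.6, 205.1]
ee_rot: [-0.419, -3.112, -0.001]
wrist_force: [-0.4, 0.7, 0.2]
gripper_width: 1.002
grip_force: 0.0
```

```bash
python3 - <<'E'
from h import *
c=cam('wrist','w2.png'); print(-c['R'].T@c['t'],c['R'][2]);s=arm.read_state();print(s['clock'],s['tool_pos'],s['ee_rot'])
E
```

```text
[571.09546892 111.46934299 385.2554096 ] [ 0.24046769 -0.0655834  -0.968439  ]
2.0 [641.11126038  93.58010791 205.25969199] [-4.16547197e-01 -3.11261104e+00 -1.69150702e-03]
```

View pics/w2.png

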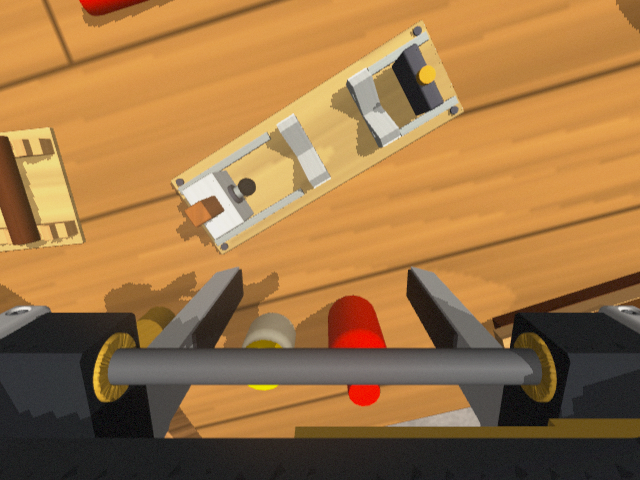

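Wrist view: the whole cradle is visible. Base corners are at about (422,22), (463,110), (223,253) and (173,182). The −y saddle runs (287,117)–(322,184), the +y saddle (355,72)–(389,141), the stop is at (417,80), and the clamp is at (220,205) with the nose ball at (246,187). Next I'll fit the base rectangle and check it against the saddles and the top camera.

```bash
python3 - <<'E'
from h import *
from scipy.optimize import least_squares
W=load('w2');T=load('top0')
g=cv2.cvtColor(W['img'],cv2.COLOR_RGB2GRAY)
def sub(pts): 
    p=np.array(pts,np.float32).reshape(-1,1,2); return cv2.cornerSubPix(g,p.copy(),(4,4),(-1,-1),(3,50,.01)).reshape(-1,2)
bp=[(422,22),(463,110),(223,253),(173,182)]; q=sub(bp); print('sub',q.round(1))
loc=np.array([(-50,125),(50,125),(50,-185),(-50,-185)],float)
X=np.array([onz(W,*p,12)[:2] for p in q]); print(X.round(1))
print('sides',[np.linalg.norm(X[i]-X[(i+1)%4]).round(1) for i in range(4)])
def f(p):
    c,s=np.cos(p[2]),np.sin(p[2]); return (loc@np.array([[c,s],[-s,c]])+p[:2]-X).ravel()
r=least_squares(f,[550,90,.29]);print('fit',r.x,np.degrees(r.x[2]),r.fun.round(1))
x0,y0,a=r.x
def L2W(x,y,z): return [x0+np.cos(a)*x-np.sin(a)*y,y0+np.sin(a)*x+np.cos(a)*y,z]
def W2L(P): d=np.array(P[:2])-[x0,y0];return np.array([np.cos(a)*d[0]+np.sin(a)*d[1],-np.sin(a)*d[0]+np.cos(a)*d[1]])
sp=[(279,120),(295,114),(330,178),(314,188),(347,77),(364,68),(398,136),(380,146)]
for p in sub(sp): print(p.round(1),W2L(onz(W,*p,48)).round(1))
np.save('cradle.npy',r.x)
im=W['img'].copy()
big=cv2.resize(im[15:263,165:475],None,fx=2.4,fy=2.4,interpolation=cv2.INTER_CUBIC)
for y in (-50,-30,30,50):
    for x in (-26,26):
        u=(proj(W,L2W(x,y,48))-[165,15]+.5)*2.4; cv2.circle(big,tuple(u.astype(int)),3,(255,0,255),-1)
for x,y in loc:
    u=(proj(W,L2W(x,y,12))-[165,15]+.5)*2.4; cv2.circle(big,tuple(u.astype(int)),3,(0,0,255),-1)
tb=cv2.resize(T['img'][205:275,210:340],None,fx=2.4,fy=2.4)
cv2.imwrite('pics/crop2.png',big[:600,:,::-1])
# top camera check: base corners
for x,y in loc: print('top proj',proj(T,L2W(x,y,12)).round(1))
E
```

```text
sub [[422.   22. ]
 [463.  110. ]
 [223.  253. ]
 [173.5 183. ]]
[[477.1 237.2]
 [568.8 262.7]
 [649.9 -32.3]
 [559.3 -57.8]]
sides [np.float64(95.1), np.float64(306.0), np.float64(94.2), np.float64(306.2)]
fit [5.55763200e+02 1.31386337e+02 2.70268015e-01] 15.485216593916208 [-2.9  1.3  1.8  2.5  3.4 -1.2 -2.3 -2.5]
[279. 120.] [-37.8 -45.3]
[293.5 113.2] [-35.9 -30.2]
[330.6 176.5] [ 33.1 -30.1]
[313.1 187.8] [ 33.7 -50.8]
[346.9  79.4] [-35.5  27.9]
[366.4  68.3] [-34.5  48. ]
[400.6 134.6] [33.4 47.9]
[382.2 146.8] [34.3 27.4]
top proj [223.8 273.7]
top proj [214.  238.1]
top proj [324.1 206.2]
top proj [334.5 241.4]
```

View pics/crop2.png

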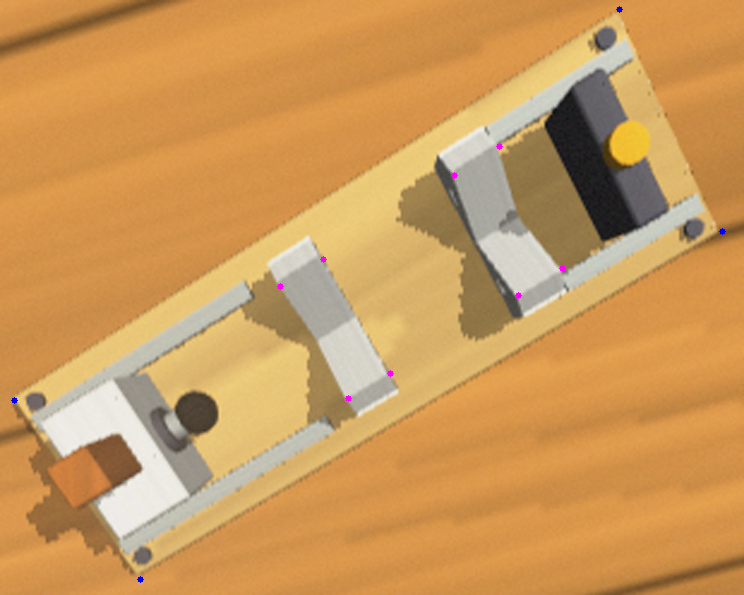

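Crop check: the magenta and blue marks lie on the saddle V edges and base corners, so the cradle frame is good to about 1.5 mm. Next I'll move towards the rack, with a second cradle view half-way for heights.

To row units: -18 cm / 60 = -0.3, -12 cm / 60 = -0.2.

Call:
play_rows:
  motion:
    - {"dp":[-0.0167,-0.1,0],"twist":[0,0,0],"jaw":9.4}
    - {"dp":[-0.0167,-0.2,0],"twist":[0,0,0],"jaw":9.4}
    - {"dp":[-0.0333,-0.3,0],"twist":[0,0,0],"jaw":9.4}
    - {"dp":[-0.0333,-0.3,0],"twist":[0,0,0],"jaw":9.4}
    - {"dp":[-0.0333,-0.3,0],"twist":[0,0,0],"jaw":9.4}

```text
clock: 2.62
tool_pos: [622.0, -85.6, 205.7]
ee_rot: [-0.416, -3.114, -0.003]
wrist_force: [0.9, 0.4, -1.6]
gripper_width: 0.999
grip_force: 0.0
```

```bash
python3 - <<'E'
from h import *
c=cam('wrist','w3.png'); s=arm.read_state();print(s['clock'],s['tool_pos'])
E
```

```text
2.675 [622.21022229 -84.76136014 205.58845775]
```

To row units: -18 cm / 60 = -0.3, -12 cm / 60 = -0.2.

Call:
play_rows:
  motion:
    - {"dp":[0,-0.1,0],"twist":[0,0,0],"jaw":9.4}
    - {"dp":[0,-0.2,0],"twist":[0,0,0],"jaw":9.4}
    - {"dp":[0,-0.3,0],"twist":[0,0,0],"jaw":9.4}
    - {"dp":[0,-0.3,0],"twist":[0,0,0],"jaw":9.4}
    - {"dp":[0,-0.3,0],"twist":[0,0,0],"jaw":9.4}

```text
clock: 3.3
tool_pos: [623.0, -264.8, 205.2]
ee_rot: [-0.414, -3.114, -0.004]
wrist_force: [-0.5, 0.6, 0.2]
gripper_width: 1.0
grip_force: 0.0
```

```bash
python3 - <<'E'
from h import *
c=cam('wrist','w4.png'); s=arm.read_state();print(s['clock'],s['tool_pos'])
A=load('w3')
im=np.vstack([A['img'][0:270],c['img'][0:270]]); cv2.imwrite('pics/v34.png',im[:,:,::-1])
# red-brown dark masks
for n,c in (('w3',A),('w4',c)):
    hsv=cv2.cvtColor(c['img'],cv2.COLOR_RGB2HSV); h,s,v=[hsv[...,i].astype(int) for i in range(3)]
    m=(((h<12)|(h>172))&(s>90)&(v<125)&(v>25)).astype(np.uint8); m[290:]=0
    for k in cv2.findContours(m,0,1)[0]:
        if cv2.contourArea(k)>300: print(n,cv2.minAreaRect(k),cv2.contourArea(k),cv2.approxPolyDP(k,4,True).reshape(-1,2).tolist())
E
```

```text
3.35 [ 623.13490486 -264.17031426  205.26439472]
w4 ((629.0, 260.5), (20.0, 45.0), 0.0) 657.0 [[637, 238], [622, 251], [619, 266], [639, 283]]
w4 ((346.57647705078125, 108.99412536621094), (120.33682250976562, 24.006004333496094), 85.60128784179688) 2457.0 [[342, 49], [331, 54], [338, 147], [343, 154], [339, 158], [344, 169], [360, 168], [354, 52], [350, 49], [348, 55]]
w4 ((257.22491455078125, 91.43667602539062), (93.83624267578125, 35.22163009643555), 82.40535736083984) 1876.5 [[237, 48], [237, 69], [242, 65], [239, 85], [245, 88], [241, 97], [254, 111], [249, 119], [257, 111], [256, 93], [263, 113], [257, 117], [264, 119], [263, 88], [269, 126], [273, 125], [269, 130], [278, 136], [272, 129], [278, 127], [273, 126], [277, 115], [269, 50], [258, 45]]
```

View pics/v34.png

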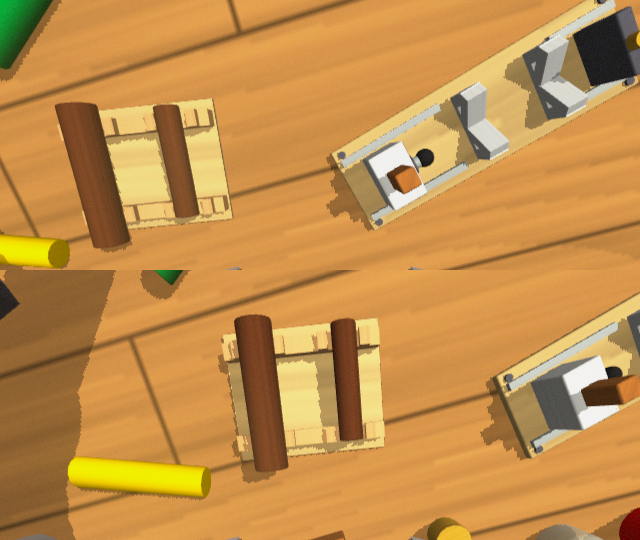

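Upper half (w3): rack with the thick blank from (76,104) to (112,244), the slim blank on the right, and the cradle. Lower half (w4): the thick blank runs from (253,47) to (271,199). Next I'll triangulate the blank, saddles, post and stop from the two views.

```bash
python3 - <<'E'
from h import *
V={n:load(n) for n in('w2','w3','w4')}
res={}
for n,win in(('w3',(45,95,140,255)),('w4',(225,40,298,210))):
    c=V[n];x0,y0,x1,y1=win
    hsv=cv2.cvtColor(c['img'],cv2.COLOR_RGB2HSV)[y0:y1,x0:x1].astype(int);h,s,v=hsv[...,0],hsv[...,1],hsv[...,2]
    m=(((h<=10)|(h>170))&(s>80)&(v<150)).astype(np.uint8)
    m=cv2.morphologyEx(m,cv2.MORPH_CLOSE,np.ones((5,5)));m=cv2.morphologyEx(m,cv2.MORPH_OPEN,np.ones((7,7)))
    k=max(cv2.findContours(m,0,1)[0],key=cv2.contourArea)+[x0,y0]
    r=cv2.minAreaRect(k);b=cv2.boxPoints(r)
    e=sorted([((b[i]+b[(i+1)%4])/2 for i in range(1)) and ((b[i]+b[(i+1)%4])/2,np.linalg.norm(b[i]-b[(i+1)%4])) for i in range(4)],key=lambda t:t[1])[:2]
    e=sorted([p for p,_ in e],key=lambda p:p[1]); print(n,r,[p.round(1) for p in e]); res[n]=(r[0],e)
for i in (0,1): print('end',tri([(V[n],*res[n][1][i]) for n in res]), [onz(V[n],*res[n][1][i],39).round(1) for n in res])
print('mid',tri([(V[n],*res[n][0]) for n in res]),[onz(V[n],*res[n][0],39).round(1) for n in res])
x0,y0,a=np.load('cradle.npy')
def W2L(P): d=np.array(P[:2])-[x0,y0];return np.array([np.cos(a)*d[0]+np.sin(a)*d[1],-np.sin(a)*d[0]+np.cos(a)*d[1],P[2]]).round(1)
cc=lambda u,v:(u/2.4+165-.5,v/2.4+15-.5)   # crop2 -> w2
pairs={'A far L':(cc(268,264),(452,93)),'A far R':(cc(308,238),(482,84)),'A near R':(cc(397,391),(508,150)),'A near L':(cc(357,413),(488,160)),
'B far L':(cc(437,157),(528,48)),'B far R':(cc(485,128),(562,37)),'B near R':(cc(567,290),(588,102)),'B near L':(cc(521,317),(565,118)),
'ball':(cc(196,412),(425,157)),'post NE':(cc(77,507),(403,192)),'post W':(cc(48,464),(388,180))}
for k,(p,q) in pairs.items():
    X,e=tri([(V['w2'],*p),(V['w3'],*q)]);print(k,X.round(1),W2L(X),np.round(e,1))
for k,p,z in(('stop top',cc(580,80),67),('stop top2',cc(638,222),67),('stop bot',cc(547,122),12),('stop bot2',cc(605,240),12),('tail F1',cc(115,380),65),('tail F2',cc(190,495),65),('tail R1',cc(40,425),65),('tail R2',cc(120,540),65),('post c',cc(78,475),105)): print(k,W2L(onz(V['w2'],*p,z)))
E
```

```text
Traceback (most recent call last):
ValueError: max() iterable argument is empty
```

```bash
cat > m.py <<'E'
from h import *
V={n:load(n) for n in('w2','w3','w4')}
res={}
for n,win,seed in(('w3',(45,95,140,255),(92,170)),('w4',(225,40,298,210),(262,120))):
    c=V[n];x0,y0,x1,y1=win; im=c['img']
    print(n,'rgb seed',im[seed[1],seed[0]],'table',im[30,150])
    R=cv2.GaussianBlur(im,(3,3),0)[y0:y1,x0:x1].astype(int)
    ref=np.median(im[seed[1]-8:seed[1]+8,seed[0]-5:seed[0]+5].reshape(-1,3),0); 
    m=((R[...,1]<0.62*R[...,0])&(R[...,0]<ref[0]+60)).astype(np.uint8)
    m=cv2.morphologyEx(m,cv2.MORPH_OPEN,np.ones((9,9)))
    k=max(cv2.findContours(m,0,1)[0],key=cv2.contourArea)+[x0,y0]
    r=cv2.minAreaRect(k);b=cv2.boxPoints(r)
    e=sorted([((b[i]+b[(i+1)%4])/2,np.linalg.norm(b[i]-b[(i+1)%4])) for i in range(4)],key=lambda t:t[1])[:2]
    e=sorted([p for p,_ in e],key=lambda p:p[1]); print(n,r,[p.round(1) for p in e]); res[n]=(r[0],e)
for i in (0,1): print('end',tri([(V[n],*res[n][1][i]) for n in res]), [onz(V[n],*res[n][1][i],39).round(1) for n in res])
print('mid',tri([(V[n],*res[n][0]) for n in res]),[onz(V[n],*res[n][0],39).round(1) for n in res])
x0,y0,a=np.load('cradle.npy')
def W2L(P): d=np.array(P[:2])-[x0,y0];return np.array([np.cos(a)*d[0]+np.sin(a)*d[1],-np.sin(a)*d[0]+np.cos(a)*d[1],P[2]]).round(1)
cc=lambda u,v:(u/2.4+165-.5,v/2.4+15-.5)   # crop2 -> w2
pairs={'A far L':(cc(268,264),(452,93)),'A far R':(cc(308,238),(482,84)),'A near R':(cc(397,391),(508,150)),'A near L':(cc(357,413),(488,160)),
'B far L':(cc(437,157),(528,48)),'B far R':(cc(485,128),(562,37)),'B near R':(cc(567,290),(588,102)),'B near L':(cc(521,317),(565,118)),
'ball':(cc(196,412),(425,157)),'post NE':(cc(77,507),(403,192)),'post W':(cc(48,464),(388,180))}
for k,(p,q) in pairs.items():
    X,e=tri([(V['w2'],*p),(V['w3'],*q)]);print(k,X.round(1),W2L(X),np.round(e,1))
for k,p,z in(('stop top',cc(580,80),67),('stop top2',cc(638,222),67),('stop bot',cc(547,122),12),('stop bot2',cc(605,240),12),('tail F1',cc(115,380),65),('tail F2',cc(190,495),65),('tail R1',cc(40,425),65),('tail R2',cc(120,540),65),('post c',cc(78,475),105)): print(k,W2L(onz(V['w2'],*p,z)))
E
python3 m.py
```

```text
w3 rgb seed [124  74  40] table [224 159  78]
w3 ((91.73422241210938, 173.1325225830078), (151.26620483398438, 35.22526931762695), 74.50072479248047) [array([ 71.5, 100.2], dtype=float32), array([111.9, 246. ], dtype=float32)]
w4 rgb seed [122  68  35] table [208 142  70]
w4 ((260.978271484375, 122.32080841064453), (157.1226806640625, 34.83592987060547), 83.0887680053711) [array([251.5,  44.3], dtype=float32), array([270.4, 200.3], dtype=float32)]
end (array([ 443.91790491, -285.1345358 ,   45.58160376]), [np.float64(0.38410686475491074), np.float64(0.3860326247881508)]) [array([ 441.5, -289.4,   39. ]), array([ 442.1, -285.9,   39. ])]
end (array([ 586.07212785, -312.6487385 ,   38.85383956]), [np.float64(0.6032335908991905), np.float64(0.6220049572264493)]) [array([ 586.7, -312.6,   39. ]), array([ 585.4, -312.6,   39. ])]
mid (array([ 510.45658135, -297.9570564 ,   42.62063487]), [np.float64(0.2071813811035854), np.float64(0.21073369704194644)]) [array([ 510.2, -300.4,   39. ]), array([ 509.8, -298.5,   39. ])]
A far L [531.4  71.3  25.2] [-39.5 -51.4  25.2] [0.8 0.8]
A far R [530.4  91.8  46.7] [-35.  -31.4  46.7] [1.2 1.3]
A near R [597.7 110.2  41. ] [ 34.7 -31.6  41. ] [0.7 0.8]
A near L [602.5  91.2  37.5] [ 34.3 -51.2  37.5] [0.9 0.9]
B far L [509.8 151.3  22. ] [-39.   31.5  22. ] [0.3 0.3]
B far R [510.  169.1  44.6] [-34.   48.6  44.6] [1.4 1.5]
B near R [574.8 187.3  44.9] [33.3 48.8 44.9] [1.2 1.2]
B near L [582.1 167.4  41.6] [35.  27.6 41.6] [0.8 0.8]
ball [582.7  27.3  47.6] [  -1.9 -107.5   47.6] [0.1 0.1]
post NE [601.4 -11.3 102. ] [   5.9 -149.7  102. ] [0.3 0.3]
post W [586.8 -19.8  93.8] [ -10.4 -154.    93.8] [2.6 2.6]
stop top [-28.5  81.   67. ]
stop top2 [24.8 77.6 67. ]
stop bot [-28.   79.7  12. ]
stop bot2 [26.7 79.4 12. ]
tail F1 [ -27.9 -123.4   65. ]
tail F2 [  25.1 -124.    65. ]
tail R1 [ -28.8 -159.2   65. ]
tail R2 [  26.  -159.4   65. ]
post c [  -3.  -141.3  105. ]
```

Checks: the saddles triangulate near z≈45 (text: 48), the blank near 40–43 (text: 39) with about 140 mm length, and the nose ball at z≈47. All are consistent with the text.
- **Blank:** centre ≈ (515.5, −300.3), axis at −9.9°.
- **Cradle seat:** ≈ (554.8, 129.9), V line at 105.5°.
- **Stop face:** ≈ +80 in cradle y.

I'll hover over the blank first.

To row units: -10.6 cm / 60 = -0.1767, -10.5 cm / 60 = -0.175, 0.094 rad / 4 = 0.0235.

Call:
play_rows:
  motion:
    - {"dp":[-0.0883,-0.0267,0],"twist":[0,0,0.0235],"jaw":7}
    - {"dp":[-0.1767,-0.0533,-0.0833],"twist":[0,0,0.0235],"jaw":7}
    - {"dp":[-0.1767,-0.0533,-0.175],"twist":[0,0,0.0235],"jaw":7}
    - {"dp":[-0.1767,-0.0533,-0.175],"twist":[0,0,0.0235],"jaw":7}
    - {"dp":[-0.1767,-0.0533,-0.175],"twist":[0,0,0.0235],"jaw":7}
    - {"dp":[-0.1767,-0.0533,-0.175],"twist":[0,0,0.0235],"jaw":7}
    - {"dp":[-0.1767,-0.0533,-0.175],"twist":[0,0,0.0235],"jaw":7}

```text
clock: 4.22
tool_pos: [517.7, -300.2, 102.2]
ee_rot: [0.271, 3.127, -0.002]
wrist_force: [0.6, 0.3, 0.9]
gripper_width: 0.742
grip_force: 0.0
```

```bash
python3 - <<'E'
from h import *
from scipy.spatial.transform import Rotation as Ro
c=cam('wrist','w5.png'); s=arm.read_state();print(s['clock'],s['tool_pos'],s['wrist_force'])
M=Ro.from_rotvec(s['ee_rot']).as_matrix();print(np.degrees(np.arctan2(M[1,1],M[0,1])),M[:,2])
# mark predicted blank axis ends + TCP axis in view
im=c['img'].copy();C=np.array([515.5,-300.3,39]);d=np.array([.985,-.172,0])
for p,col in((C+70*d,(0,255,0)),(C-70*d,(0,255,0)),(C,(0,255,0)),(s['tool_pos'],(0,0,255))):
    u=proj(c,p);print(u.round(0));cv2.circle(im,tuple(u.astype(int)),4,col,-1)
cv2.imwrite('pics/w5m.png',im[:,:,::-1])
E
```

```text
4.275 [ 517.19778491 -300.23983632  101.83872533] [-1.17887247 -0.91041827  0.56900499]
80.08088458915661 [ 0.00225354 -0.00104843 -0.99999691]
[324. 331.]
[324. 152.]
[324. 248.]
[325. 281.]
```

View pics/w5m.png

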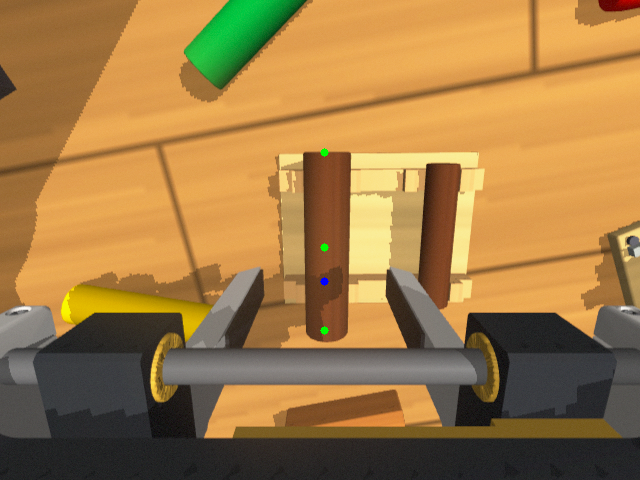

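Wrist view: the jaws straddle the thick blank, which spans columns 304–351 and rows 152–341. It sits slightly right of the predicted axis and longer towards the bottom. I'll recompute the ends with rays at the rim height.

```bash
python3 - <<'E'
from h import *
c=load('w5');d=load('w4')
f=[onz(c,327,152,56),onz(d,251.5,45,56)]; n=[onz(c,327,341,z) for z in(56,39,22)]+[onz(d,270.4,200,z) for z in(56,39,22)]
print(np.round(f,1),np.round(n,1))
for v in (160,200,240,300): 
    print([onz(c,u,v,39)[:2].round(1) for u in((304+350.5)/2,)])
E
```

```text
[[ 446.6 -286.4   56. ]
 [ 448.1 -284.1   56. ]] [[ 583.4 -310.1   56. ]
 [ 593.8 -311.8   39. ]
 [ 604.2 -313.5   22. ]
 [ 583.5 -309.3   56. ]
 [ 585.1 -312.6   39. ]
 [ 586.7 -315.8   22. ]]
[array([ 452.2, -287.1])]
[array([ 480.1, -291.9])]
[array([ 509.8, -297.1])]
[array([ 558.1, -305.4])]
```

To row units: -8.1 cm / 60 = -0.135, -7 cm / 60 = -0.1167.

Call:
play_rows:
  motion:
    - {"dp":[-0.0033,0.0033,-0.0333],"twist":[0,0,0],"jaw":7}
    - {"dp":[-0.0033,0.0033,-0.0833],"twist":[0,0,0],"jaw":7}
    - {"dp":[-0.0033,0.0033,-0.1167],"twist":[0,0,0],"jaw":7}
    - {"dp":[-0.0033,0.0033,-0.135],"twist":[0,0,0],"jaw":7}
    - {"dp":[-0.0033,0.0033,-0.135],"twist":[0,0,0],"jaw":7}
    - {"dp":[-0.0033,0.0033,-0.135],"twist":[0,0,0],"jaw":4.5}
    - {"dp":[-0.0033,0.0033,-0.135],"twist":[0,0,0],"jaw":4.0}
    - {"dp":[-0.0033,0.0033,-0.135],"twist":[0,0,0],"jaw":3.8}
  newtons: 12

```text
clock: 5.28
tool_pos: [514.3, -298.4, 20.1]
ee_rot: [0.273, 3.129, -0.001]
wrist_force: [-0.3, 0.2, -0.4]
gripper_width: 0.462
grip_force: 0.0
```

Call:
play_rows:
  motion:
    - {"dp":[0,0,0],"twist":[0,0,0],"jaw":3.4}
    - {"dp":[0,0,0],"twist":[0,0,0],"jaw":3.2}
    - {"dp":[0,0,0],"twist":[0,0,0],"jaw":3.0}
    - {"dp":[0,0,0],"twist":[0,0,0],"jaw":3.0}
    - {"dp":[0,0,0],"twist":[0,0,0],"jaw":3.0}

```text
clock: 5.9
tool_pos: [514.1, -298.2, 19.7]
ee_rot: [0.273, 3.129, -0.0]
wrist_force: [-0.4, 0.8, 3.0]
gripper_width: 0.359
grip_force: 12.0
```

Gripped: 33.7 mm opening at 12 N. Lift, then carry and turn.

To row units: 15 cm / 60 = 0.25, 14 cm / 60 = 0.2333, -0.28 rad / 4 = -0.07.

Call:
play_rows:
  motion:
    - {"dp":[0,0,0.0083],"twist":[0,0,0],"jaw":3.0}
    - {"dp":[0,0,0.0333],"twist":[0,0,0],"jaw":3.0}
    - {"dp":[0,0,0.0833],"twist":[0,0,0],"jaw":3.0}
    - {"dp":[0,0,0.15],"twist":[0,0,0],"jaw":3.0}
    - {"dp":[0,0.0333,0.2167],"twist":[0,0,0],"jaw":3.0}
    - {"dp":[0.0067,0.0833,0.25],"twist":[0,0,-0.0125],"jaw":3.0}
    - {"dp":[0.0167,0.15,0.25],"twist":[0,0,-0.0375],"jaw":3.0}
    - {"dp":[0.0233,0.2333,0.25],"twist":[0,0,-0.07],"jaw":3.0}

```text
clock: 6.9
tool_pos: [528.4, -157.9, 170.8]
ee_rot: [0.716, 3.057, -0.0]
wrist_force: [0.9, 0.7, -1.7]
gripper_width: 0.359
grip_force: 12.0
```

To row units: 28.8 cm / 60 = 0.48, 27.5 cm / 60 = 0.4583, -0.847 rad / 4 = -0.2118.

Call:
play_rows:
  motion:
    - {"dp":[0.0083,0.0833,0],"twist":[0,0,-0.0325],"jaw":3.0}
    - {"dp":[0.0167,0.1667,0],"twist":[0,0,-0.0675],"jaw":3.0}
    - {"dp":[0.025,0.25,0],"twist":[0,0,-0.1025],"jaw":3.0}
    - {"dp":[0.0333,0.3333,0],"twist":[0,0,-0.1375],"jaw":3.0}
    - {"dp":[0.04,0.4083,0],"twist":[0,0,-0.17],"jaw":3.0}
    - {"dp":[0.0433,0.4583,0],"twist":[0,0,-0.195],"jaw":3.0}
    - {"dp":[0.045,0.48,0],"twist":[0,0,-0.2118],"jaw":3.0}
    - {"dp":[0.045,0.48,0],"twist":[0,0,-0.2118],"jaw":3.0}

```text
clock: 7.9
tool_pos: [554.7, 131.5, 169.9]
ee_rot: [-1.898, -2.503, -0.001]
wrist_force: [0.5, -0.2, -1.9]
gripper_width: 0.359
grip_force: 12.0
```

```bash
python3 - <<'E'
from h import *
from scipy.spatial.transform import Rotation as Ro
c=cam('wrist','w6.png'); s=arm.read_state();print(s['clock'],s['tool_pos'],s['wrist_force'],s['gripper_width'],s['grip_force'])
M=Ro.from_rotvec(s['ee_rot']).as_matrix();print(np.degrees(np.arctan2(M[1,1],M[0,1])),M[:,2])
im=c['img'].copy()
t=np.radians(105.49);d=np.array([np.cos(t),np.sin(t),0]);C=np.array([554.8,129.9,0]);n=np.array([d[1],-d[0],0])
for y,x,z in((-50,26,48),(-50,-26,48),(-30,26,48),(-30,-26,48),(30,26,48),(30,-26,48),(50,26,48),(50,-26,48)):
    u=proj(c,C+y*d+x*n+[0,0,z]);cv2.circle(im,tuple(u.astype(int)),3,(255,0,255),-1)
h=s['tool_pos']+[0,0,18.8]
for k in(-70,70): u=proj(c,h+k*d);cv2.circle(im,tuple(u.astype(int)),4,(0,255,0),-1)
cv2.imwrite('pics/w6m.png',im[:,:,::-1])
E
```

```text
7.95 [554.79737963 129.96209434 169.93238916] [-0.64643418 -0.23336579 -1.75197126] 0.3562824560688137 11.999617516994476
15.595783124954472 [ 2.13312592e-04  2.23254792e-05 -9.99999977e-01]
```

View pics/w6m.png

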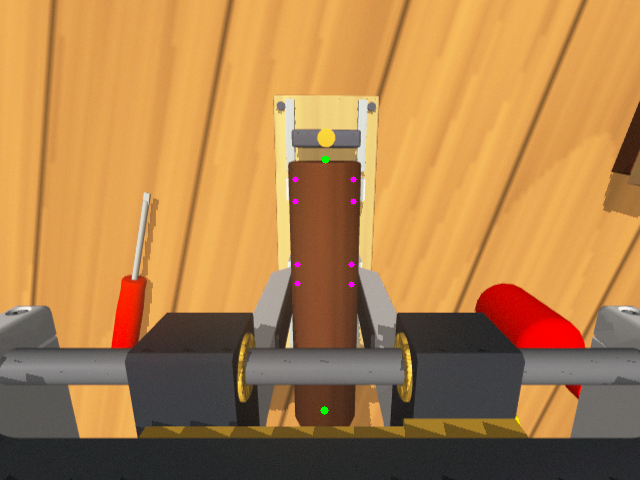

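Wrist view: the blank (columns 289–360) is held over the cradle, nearly parallel to it. The base edges are at columns 274 and 379, the stop at 292–360. I'll compute the remaining lateral and angular offset from this same picture.

```bash
python3 - <<'E'
from h import *
c=load('w6');t=np.radians(105.49);d=np.array([np.cos(t),np.sin(t)]);n=np.array([d[1],-d[0]]);C=np.array([554.8,129.9])
L=lambda P:((P[:2]-C)@n,(P[:2]-C)@d)
for nm,u,v,z in(('base L',274,96,12),('base R',379,96,12),('stopL',292,129.5,67),('stopR',360,129.5,67)):print(nm,np.round(L(onz(c,u,v,z)),1))
im=c['img'].astype(int)
hsv=cv2.cvtColor(c['img'],cv2.COLOR_RGB2HSV).astype(int)
for v in(115,175,190,205,220,235,250):
    r=im[v]; g=np.abs(np.diff(cv2.GaussianBlur(c['img'],(1,3),0)[v].astype(int),axis=0)).sum(1)
    print(v,'edges',[(int(i),int(g[i])) for i in range(262,392) if g[i]>60 and g[i]==g[max(0,i-2):i+3].max()])
for v in (180,230,255):print('z145 half?',[np.round(L(onz(c,u,v,188.8)),1) for u in(289,325,360)])
g=arm.read_state()['tool_pos'];print('tcp',np.round(L(g),1))
E
```

```text
base L [-47.8 124.1]
base R [ 50.8 124.4]
stopL [-26.5  90.9]
stopR [28.3 91.1]
115 edges [(293, 275), (358, 174), (366, 101), (377, 136)]
175 edges [(275, 176), (287, 233), (360, 280), (364, 111), (374, 91)]
190 edges [(275, 73), (288, 461), (360, 212), (364, 156), (374, 84)]
205 edges [(276, 124), (288, 218), (359, 173), (362, 157), (373, 98)]
220 edges [(276, 116), (289, 316), (359, 280), (372, 83)]
235 edges [(277, 97), (289, 318), (358, 242), (373, 76)]
250 edges [(277, 127), (290, 248), (358, 340), (371, 83)]
z145 half? [array([-17.2,  60.7]), array([-0.1, 60.7]), array([16.5, 60.8])]
z145 half? [array([-17.8,  36.3]), array([-0. , 36.3]), array([17.2, 36.3])]
z145 half? [array([-18.1,  23.3]), array([ 0. , 23.4]), array([17.6, 23.4])]
tcp [0.  0.1]
```

Offset is about +1 mm across and −0.4°. I'll correct that while descending to just above the saddles.

To row units: -13.5 cm / 60 = -0.225, -12.5 cm / 60 = -0.2083, -0.007 rad / 4 = -0.0018.

Call:
play_rows:
  motion:
    - {"dp":[0.0017,0.0005,-0.05],"twist":[0,0,-0.0018],"jaw":3.0}
    - {"dp":[0.0017,0.0005,-0.1167],"twist":[0,0,-0.0018],"jaw":3.0}
    - {"dp":[0.0017,0.0005,-0.175],"twist":[0,0,-0.0018],"jaw":3.0}
    - {"dp":[0.0017,0.0005,-0.2083],"twist":[0,0,-0.0018],"jaw":3.0}
    - {"dp":[0.0017,0.0005,-0.2217],"twist":[0,0,-0.0018],"jaw":3.0}
    - {"dp":[0.0017,0.0005,-0.225],"twist":[0,0,-0.0018],"jaw":3.0}
    - {"dp":[0.0017,0.0005,-0.225],"twist":[0,0,-0.0018],"jaw":3.0}
    - {"dp":[0.0017,0.0005,-0.225],"twist":[0,0,-0.0018],"jaw":3.0}

```text
clock: 8.95
tool_pos: [556.6, 130.3, 35.4]
ee_rot: [1.91, 2.493, 0.002]
wrist_force: [0.3, -0.4, -1.6]
gripper_width: 0.357
grip_force: 12.0
```

To row units: -0.6 cm / 60 = -0.01, -0.55 cm / 60 = -0.0092.

Call:
play_rows:
  motion:
    - {"dp":[0,0,-0.0025],"twist":[0,0,0],"jaw":3.0}
    - {"dp":[0,0,-0.005],"twist":[0,0,0],"jaw":3.0}
    - {"dp":[0,0,-0.0075],"twist":[0,0,0],"jaw":3.0}
    - {"dp":[0,0,-0.0092],"twist":[0,0,0],"jaw":3.0}
    - {"dp":[0,0,-0.01],"twist":[0,0,0],"jaw":3.0}
    - {"dp":[0,0,-0.01],"twist":[0,0,0],"jaw":3.0}

```text
clock: 9.7
tool_pos: [556.0, 130.1, 28.4]
ee_rot: [-1.911, -2.493, 0.0]
wrist_force: [-0.7, -0.3, -2.4]
gripper_width: 0.358
grip_force: 12.0
```

No contact yet at z = 28.4. I'll go on in half-millimetre steps.

To row units: -0.1 cm / 60 = -0.0017, -0.05 cm / 60 = -0.0008.

Call:
play_rows:
  motion:
    - {"dp":[0,0,-0.0008],"twist":[0,0,0],"jaw":3.0}
    - {"dp":[0,0,-0.0017],"twist":[0,0,0],"jaw":3.0}
    - {"dp":[0,0,-0.0017],"twist":[0,0,0],"jaw":3.0}

```text
clock: 10.07
tool_pos: [555.9, 130.1, 27.4]
ee_rot: [-1.911, -2.493, 0.0]
wrist_force: [-0.4, -0.9, -1.7]
gripper_width: 0.359
grip_force: 12.0
```

To row units: -0.05 cm / 60 = -0.0008.

Call:
play_rows:
  motion:
    - {"dp":[0,0,-0.0008],"twist":[0,0,0],"jaw":3.0}
    - {"dp":[0,0,-0.0008],"twist":[0,0,0],"jaw":3.0}

```text
clock: 10.32
tool_pos: [556.0, 130.2, 27.0]
ee_rot: [-1.911, -2.494, -0.0]
wrist_force: [0.2, -0.3, -1.7]
gripper_width: 0.356
grip_force: 12.0
```

To row units: -0.05 cm / 60 = -0.0008.

Call:
play_rows:
  motion:
    - {"dp":[0,0,-0.0008],"twist":[0,0,0],"jaw":3.0}
    - {"dp":[0,0,-0.0008],"twist":[0,0,0],"jaw":3.0}

```text
clock: 10.58
tool_pos: [555.9, 130.1, 26.4]
ee_rot: [-1.911, -2.493, 0.0]
wrist_force: [-0.2, 0.2, -1.5]
gripper_width: 0.357
grip_force: 12.0
```

To row units: -0.05 cm / 60 = -0.0008.

Call:
play_rows:
  motion:
    - {"dp":[0,0,-0.0008],"twist":[0,0,0],"jaw":3.0}
    - {"dp":[0,0,-0.0008],"twist":[0,0,0],"jaw":3.0}

```text
clock: 10.82
tool_pos: [555.9, 130.1, 26.0]
ee_rot: [-1.911, -2.493, 0.0]
wrist_force: [-0.1, -0.7, -1.1]
gripper_width: 0.356
grip_force: 12.0
```

To row units: -0.05 cm / 60 = -0.0008.

Call:
play_rows:
  motion:
    - {"dp":[0,0,-0.0008],"twist":[0,0,0],"jaw":3.0}
    - {"dp":[0,0,-0.0008],"twist":[0,0,0],"jaw":3.0}

```text
clock: 11.08
tool_pos: [556.0, 130.1, 25.9]
ee_rot: [-1.911, -2.493, -0.0]
wrist_force: [-1.7, -1.2, 5.0]
gripper_width: 0.354
grip_force: 12.0
```

Contact at z = 25.9 (expected seat 25.7): force up about 6.5 N, with a small lateral share, so both V walls carry. I'll ease off sideways slightly and open.

To row units: -0.03 cm / 60 = -0.0005, -0.01 cm / 60 = -0.0002.

Call:
play_rows:
  motion:
    - {"dp":[-0.0005,-0.0002,0],"twist":[0,0,0],"jaw":3.0}
    - {"dp":[-0.0005,-0.0002,0],"twist":[0,0,0],"jaw":3.0}
  newtons: 4

```text
clock: 11.32
tool_pos: [555.7, 130.1, 25.6]
ee_rot: [1.911, 2.493, 0.0]
wrist_force: [-2.0, -0.5, 3.8]
gripper_width: 0.361
grip_force: 4.0
```

Call:
play_rows:
  motion:
    - {"dp":[0,0,0],"twist":[0,0,0],"jaw":3.6}
    - {"dp":[0,0,0],"twist":[0,0,0],"jaw":3.9}
    - {"dp":[0,0,0],"twist":[0,0,0],"jaw":4.5}
    - {"dp":[0,0,0],"twist":[0,0,0],"jaw":5.5}
    - {"dp":[0,0,0],"twist":[0,0,0],"jaw":5.5}
    - {"dp":[0,0,0],"twist":[0,0,0],"jaw":5.5}

```text
clock: 12.08
tool_pos: [555.7, 130.1, 25.5]
ee_rot: [-1.911, -2.493, -0.0]
wrist_force: [-0.3, 0.1, 0.0]
gripper_width: 0.583
grip_force: 0.0
```

Call:
play_rows:
  motion:
    - {"dp":[0,0,0.0167],"twist":[0,0,0],"jaw":5.5}
    - {"dp":[0,0,0.05],"twist":[0,0,0],"jaw":5.5}
    - {"dp":[0,0,0.1167],"twist":[0,0,0],"jaw":5.5}
    - {"dp":[0,0,0.2],"twist":[0,0,0],"jaw":5.5}
    - {"dp":[0,0,0.25],"twist":[0,0,0],"jaw":5.5}
    - {"dp":[0,0,0.2667],"twist":[0,0,0],"jaw":5.5}
    - {"dp":[0,0,0.2667],"twist":[0,0,0],"jaw":5.5}

```text
clock: 12.95
tool_pos: [555.6, 130.2, 185.6]
ee_rot: [1.911, 2.494, 0.001]
wrist_force: [0.1, -0.3, -1.6]
gripper_width: 0.585
grip_force: 0.0
```

```bash
python3 - <<'E'
from h import *
c=cam('wrist','w7.png');s=cam('scene','s7.png');print(arm.read_state()['tool_pos'],arm.read_state()['wrist_force'])
a=cv2.resize(s['img'][225:345,265:435],None,fx=2.4,fy=2.4,interpolation=cv2.INTER_CUBIC)
o=np.zeros((600,800,3),np.uint8);o[:300,:400]=c['img'][80:380,120:520];o[:a.shape[0],400:800]=a[:,:400]
b=cv2.resize(cam('top','t7.png')['img'][200:280,205:345],None,fx=3.5,fy=3.5);o[305:305+b.shape[0],:b.shape[1]]=b
cv2.imwrite('pics/v7.png',o[:,:,::-1])
E
```

```text
[554.70710495 130.05059874 184.26269282] [-0.48827473 -0.48363175  0.33343059]
```

View pics/v7.png

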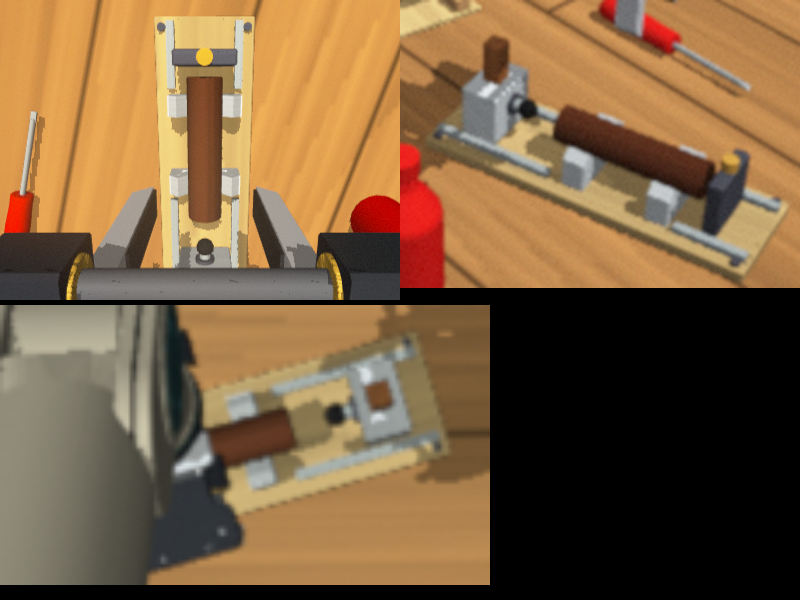

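Composite view: the blank lies in both saddles, parallel to the V line. There is a gap to the stop on one side and to the nose ball on the other, and the saddles show evenly on both sides. Ten pictures are used, so from here I work on numbers only. Next: turn 90° and hover over the post.

To row units: -13.5 cm / 60 = -0.225, 3.7 cm / 60 = 0.0617, 1.42 rad / 4 = 0.355.

Call:
play_rows:
  motion:
    - {"dp":[0.0067,-0.025,0],"twist":[0,0,0.0425],"jaw":5.5}
    - {"dp":[0.0133,-0.05,0],"twist":[0,0,0.0875],"jaw":5.5}
    - {"dp":[0.0217,-0.0833,0],"twist":[0,0,0.1325],"jaw":5.5}
    - {"dp":[0.03,-0.1167,0],"twist":[0,0,0.1775],"jaw":5.5}
    - {"dp":[0.04,-0.15,0],"twist":[0,0,0.2225],"jaw":5.5}
    - {"dp":[0.05,-0.1833,0],"twist":[0,0,0.2675],"jaw":5.5}
    - {"dp":[0.0567,-0.2083,0],"twist":[0,0,0.3125],"jaw":5.5}
    - {"dp":[0.0617,-0.225,0],"twist":[0,0,0.355],"jaw":5.5}

```text
clock: 14.1
tool_pos: [592.0, -6.1, 183.9]
ee_rot: [0.183, -3.133, -0.0]
wrist_force: [-0.6, 0.4, -0.0]
gripper_width: 0.584
grip_force: 0.0
```

To row units: -5 cm / 60 = -0.0833, -4 cm / 60 = -0.0667, 0.151 rad / 4 = 0.0378.

Call:
play_rows:
  motion:
    - {"dp":[0,0,0],"twist":[0,0,0.0378],"jaw":5.5}
    - {"dp":[0,0,-0.0333],"twist":[0,0,0.0378],"jaw":5.5}
    - {"dp":[0,0,-0.0667],"twist":[0,0,0.0378],"jaw":5.5}
    - {"dp":[0,0,-0.0833],"twist":[0,0,0.0378],"jaw":5.5}
    - {"dp":[0,0,-0.0833],"twist":[0,0,0.0378],"jaw":5.5}

```text
clock: 14.72
tool_pos: [591.8, -5.0, 134.2]
ee_rot: [0.412, -3.112, -0.001]
wrist_force: [0.5, -0.3, 0.4]
gripper_width: 0.587
grip_force: 0.0
```

```bash
python3 - <<'E'
from h import *
from scipy.spatial.transform import Rotation as Ro
c=cam('wrist','w8.png');s=arm.read_state();print(s['clock'],s['tool_pos'])
M=Ro.from_rotvec(s['ee_rot']).as_matrix();print(np.degrees(np.arctan2(M[1,1],M[0,1])),-c['R'].T@c['t'])
t=np.radians(105.2);d=np.array([np.cos(t),np.sin(t)]);n=np.array([d[1],-d[0]]);C=np.array([555.7,130.1])
L=lambda P:np.round(((P[:2]-C)@n,(P[:2]-C)@d),1)
im=c['img'];hsv=cv2.cvtColor(im,cv2.COLOR_RGB2HSV);
print('exp post top px',proj(c,[592.7,-5.2,105]).round(),'base',proj(c,[592.7,-5.2,65]).round(),'nose',proj(c,[*(C-106*d),45]).round(), 'blank end',proj(c,[*(C-70*d),45]).round())
# whole-scene bbox of post by orange-brown mask on w2 & w3, w8
for nm,cc,win in(('w2',load('w2'),(180,190,235,240)),('w3',load('w3'),(380,155,432,200)),('w8',c,None)):
    u,v=proj(cc,[592.7,-5.2,95]).astype(int); x0,y0,x1,y1=win or (max(u-70,0),max(v-70,0),u+70,min(v+70,300))
    r=cc['img'][y0:y1,x0:x1].astype(int); m=((r[...,0]-r[...,2]>60)&(r[...,1]<.68*r[...,0])&(r[...,0]>100)).astype(np.uint8)
    m=cv2.morphologyEx(m,cv2.MORPH_OPEN,np.ones((3,3)))
    for k in cv2.findContours(m,0,1)[0]:
        if cv2.contourArea(k)>80: print(nm,(cv2.boundingRect(k+[x0,y0])),cv2.contourArea(k),cv2.approxPolyDP(k+[x0,y0],2.5,True).reshape(-1,2).tolist())
E
```

```text
14.775 [592.51066594  -4.93839607 135.07199666]
105.07451852431441 [521.75520128 -23.98509652 314.50901325]
exp post top px [324. 267.] base [324. 250.] nose [365. 243.] blank end [408. 243.]
w2 (185, 201, 34, 26) 484.5 [[217, 202], [213, 207], [212, 204], [206, 207], [200, 201], [185, 209], [185, 213], [198, 226], [216, 213]]
w3 (395, 167, 26, 26) 401.0 [[412, 167], [395, 175], [403, 192], [420, 184]]
w8 (311, 253, 25, 25) 542.0 [[312, 254], [312, 276], [333, 277], [335, 261], [331, 258], [335, 255]]
```

The post is centred between the jaws: measured columns 311–335, predicted centre 324. Descend and grip it.

To row units: -6.5 cm / 60 = -0.1083, -6 cm / 60 = -0.1.

Call:
play_rows:
  motion:
    - {"dp":[0,0,-0.0333],"twist":[0,0,0],"jaw":5.5}
    - {"dp":[0,0,-0.075],"twist":[0,0,0],"jaw":5.5}
    - {"dp":[0,0,-0.1],"twist":[0,0,0],"jaw":5.5}
    - {"dp":[0,0,-0.1083],"twist":[0,0,0],"jaw":5.5}
    - {"dp":[0,0,-0.1083],"twist":[0,0,0],"jaw":5.5}
    - {"dp":[0,0,-0.1083],"twist":[0,0,0],"jaw":3}
    - {"dp":[0,0,-0.1083],"twist":[0,0,0],"jaw":2}
    - {"dp":[0,0,-0.1083],"twist":[0,0,0],"jaw":1.5}
  newtons: 25

```text
clock: 15.78
tool_pos: [592.9, -5.0, 70.9]
ee_rot: [-0.412, 3.114, -0.0]
wrist_force: [-0.2, -0.2, 0.5]
gripper_width: 0.299
grip_force: 0.0
```

Call:
play_rows:
  motion:
    - {"dp":[0,0,0],"twist":[0,0,0],"jaw":1.5}
    - {"dp":[0,0,0],"twist":[0,0,0],"jaw":1.5}
    - {"dp":[0,0,0],"twist":[0,0,0],"jaw":1.5}
    - {"dp":[0,0,0],"twist":[0,0,0],"jaw":1.5}

```text
clock: 16.27
tool_pos: [592.9, -5.4, 70.7]
ee_rot: [-0.412, 3.114, -0.001]
wrist_force: [-0.1, -1.2, 2.0]
gripper_width: 0.187
grip_force: 25.0
```

Post gripped (17.6 mm opening). I'll slide towards +y, stopping short of the blank.

To row units: 2.12 cm / 60 = 0.0353, -0.58 cm / 60 = -0.0097.

Call:
play_rows:
  motion:
    - {"dp":[-0.0013,0.0048,0],"twist":[0,0,0],"jaw":1.5}
    - {"dp":[-0.0027,0.0097,0],"twist":[0,0,0],"jaw":1.5}
    - {"dp":[-0.004,0.0145,0],"twist":[0,0,0],"jaw":1.5}
    - {"dp":[-0.0053,0.0193,0],"twist":[0,0,0],"jaw":1.5}
    - {"dp":[-0.0067,0.0242,0],"twist":[0,0,0],"jaw":1.5}
    - {"dp":[-0.008,0.029,0],"twist":[0,0,0],"jaw":1.5}
    - {"dp":[-0.009,0.0328,0],"twist":[0,0,0],"jaw":1.5}
    - {"dp":[-0.0097,0.0353,0],"twist":[0,0,0],"jaw":1.5}

```text
clock: 17.27
tool_pos: [587.9, 12.8, 70.6]
ee_rot: [-0.409, 3.113, -0.006]
wrist_force: [2.3, -7.6, 0.5]
gripper_width: 0.191
grip_force: 25.0
```

To row units: 0.29 cm / 60 = 0.0048, 0.19 cm / 60 = 0.0032.

Call:
play_rows:
  motion:
    - {"dp":[-0.0005,0.0017,0],"twist":[0,0,0],"jaw":1.5}
    - {"dp":[-0.0008,0.0032,0],"twist":[0,0,0],"jaw":1.5}
    - {"dp":[-0.0013,0.0048,0],"twist":[0,0,0],"jaw":1.5}

```text
clock: 17.65
tool_pos: [587.2, 15.6, 70.6]
ee_rot: [-0.409, 3.113, -0.006]
wrist_force: [2.5, -7.6, 1.1]
gripper_width: 0.188
grip_force: 25.0
```

To row units: 0.29 cm / 60 = 0.0048, 0.19 cm / 60 = 0.0032.

Call:
play_rows:
  motion:
    - {"dp":[-0.0005,0.0017,0],"twist":[0,0,0],"jaw":1.5}
    - {"dp":[-0.0008,0.0032,0],"twist":[0,0,0],"jaw":1.5}
    - {"dp":[-0.0013,0.0048,0],"twist":[0,0,0],"jaw":1.5}

```text
clock: 18.02
tool_pos: [586.4, 18.5, 70.6]
ee_rot: [-0.409, 3.113, -0.006]
wrist_force: [3.0, -8.3, 1.0]
gripper_width: 0.191
grip_force: 25.0
```

To row units: 0.29 cm / 60 = 0.0048, 0.19 cm / 60 = 0.0032.

Call:
play_rows:
  motion:
    - {"dp":[-0.0005,0.0017,0],"twist":[0,0,0],"jaw":1.5}
    - {"dp":[-0.0008,0.0032,0],"twist":[0,0,0],"jaw":1.5}
    - {"dp":[-0.0013,0.0048,0],"twist":[0,0,0],"jaw":1.5}

```text
clock: 18.4
tool_pos: [585.8, 20.7, 70.7]
ee_rot: [-0.408, 3.113, -0.007]
wrist_force: [3.6, -9.7, -0.5]
gripper_width: 0.191
grip_force: 25.0
```

Sliding takes about 7.9 N. It is now 10.3 N, so the nose touched the blank at about 27 mm of travel, as predicted. I'll continue gently.

To row units: 0.29 cm / 60 = 0.0048, 0.19 cm / 60 = 0.0032.

Call:
play_rows:
  motion:
    - {"dp":[-0.0005,0.0017,0],"twist":[0,0,0],"jaw":1.5}
    - {"dp":[-0.0008,0.0032,0],"twist":[0,0,0],"jaw":1.5}
    - {"dp":[-0.0013,0.0048,0],"twist":[0,0,0],"jaw":1.5}

```text
clock: 18.77
tool_pos: [585.0, 23.6, 70.7]
ee_rot: [-0.408, 3.113, -0.007]
wrist_force: [2.7, -9.7, 0.1]
gripper_width: 0.191
grip_force: 25.0
```

To row units: 0.19 cm / 60 = 0.0032, 0.1 cm / 60 = 0.0017.

Call:
play_rows:
  motion:
    - {"dp":[-0.0005,0.0017,0],"twist":[0,0,0],"jaw":1.5}
    - {"dp":[-0.0008,0.0032,0],"twist":[0,0,0],"jaw":1.5}

```text
clock: 19.02
tool_pos: [584.5, 25.6, 70.7]
ee_rot: [-0.408, 3.113, -0.007]
wrist_force: [2.4, -8.6, 1.5]
gripper_width: 0.189
grip_force: 25.0
```

To row units: 0.19 cm / 60 = 0.0032, 0.1 cm / 60 = 0.0017.

Call:
play_rows:
  motion:
    - {"dp":[-0.0005,0.0017,0],"twist":[0,0,0],"jaw":1.5}
    - {"dp":[-0.0008,0.0032,0],"twist":[0,0,0],"jaw":1.5}

```text
clock: 19.27
tool_pos: [584.0, 27.5, 70.7]
ee_rot: [-0.408, 3.113, -0.007]
wrist_force: [2.3, -9.1, 0.5]
gripper_width: 0.19
grip_force: 25.0
```

To row units: 0.15 cm / 60 = 0.0025, 0.1 cm / 60 = 0.0017.

Call:
play_rows:
  motion:
    - {"dp":[-0.0005,0.0017,0],"twist":[0,0,0],"jaw":1.5}
    - {"dp":[-0.0007,0.0025,0],"twist":[0,0,0],"jaw":1.5}

```text
clock: 19.52
tool_pos: [583.5, 29.0, 70.7]
ee_rot: [-0.408, 3.113, -0.007]
wrist_force: [2.8, -9.5, 0.4]
gripper_width: 0.186
grip_force: 25.0
```

To row units: 0.1 cm / 60 = 0.0017, -0.03 cm / 60 = -0.0005.

Call:
play_rows:
  motion:
    - {"dp":[-0.0005,0.0017,0],"twist":[0,0,0],"jaw":1.5}
    - {"dp":[-0.0005,0.0017,0],"twist":[0,0,0],"jaw":1.5}

```text
clock: 19.77
tool_pos: [583.3, 29.8, 70.6]
ee_rot: [-0.408, 3.113, -0.007]
wrist_force: [3.2, -9.2, 0.1]
gripper_width: 0.185
grip_force: 25.0
```

To row units: 0.1 cm / 60 = 0.0017, -0.03 cm / 60 = -0.0005.

Call:
play_rows:
  motion:
    - {"dp":[-0.0005,0.0017,0],"twist":[0,0,0],"jaw":1.5}
    - {"dp":[-0.0005,0.0017,0],"twist":[0,0,0],"jaw":1.5}

```text
clock: 20.02
tool_pos: [583.2, 30.3, 70.6]
ee_rot: [-0.407, 3.113, -0.008]
wrist_force: [4.1, -10.4, -0.1]
gripper_width: 0.192
grip_force: 25.0
```

To row units: 0.1 cm / 60 = 0.0017, -0.03 cm / 60 = -0.0005.

Call:
play_rows:
  motion:
    - {"dp":[-0.0005,0.0017,0],"twist":[0,0,0],"jaw":1.5}
    - {"dp":[-0.0005,0.0017,0],"twist":[0,0,0],"jaw":1.5}

```text
clock: 20.27
tool_pos: [583.0, 30.8, 70.7]
ee_rot: [-0.407, 3.113, -0.009]
wrist_force: [4.0, -11.0, -0.8]
gripper_width: 0.189
grip_force: 25.0
```

Call:
play_rows:
  motion:
    - {"dp":[-0.0005,0.0017,0],"twist":[0,0,0],"jaw":1.5}
    - {"dp":[-0.0005,0.0017,0],"twist":[0,0,0],"jaw":1.5}

```text
clock: 20.52
tool_pos: [582.9, 31.3, 70.6]
ee_rot: [-0.406, 3.113, -0.01]
wrist_force: [4.7, -12.0, -0.0]
gripper_width: 0.186
grip_force: 25.0
```

The force now rises 2 N/mm, so the blank reached the stop at y≈29.8. The nose carries about 4.9 N, roughly 2.4 mm pressed in. One more half-millimetre.

To row units: 0.1 cm / 60 = 0.0017, -0.03 cm / 60 = -0.0005.

Call:
play_rows:
  motion:
    - {"dp":[-0.0005,0.0017,0],"twist":[0,0,0],"jaw":1.5}
    - {"dp":[-0.0005,0.0017,0],"twist":[0,0,0],"jaw":1.5}
    - {"dp":[-0.0005,0.0017,0],"twist":[0,0,0],"jaw":1.5}

```text
clock: 20.9
tool_pos: [582.8, 31.8, 70.7]
ee_rot: [-0.406, 3.113, -0.011]
wrist_force: [4.3, -13.0, -1.6]
gripper_width: 0.189
grip_force: 25.0
```

```bash
python3 - <<'E'
from h import *
for i in range(6):
    c=arm.camera('wrist');s=arm.read_state();f=s['wrist_force'];print(s['tool_pos'].round(2),f.round(1),round(-(f[0]*-.265+f[1]*.964),2))
E
```

```text
[582.77  31.8   70.63] [  3.7 -12.5  -1.3] 13.01
[582.8   31.77  70.64] [  4.6 -12.4  -1.3] 13.18
[582.82  31.79  70.66] [  4.8 -13.1  -1. ] 13.87
[582.82  31.81  70.67] [  4.  -12.6  -0.6] 13.18
[582.79  31.8   70.66] [  5.5 -13.1  -0.4] 14.11
[582.79  31.78  70.65] [  5.  -12.3  -0.8] 13.19
```

Nose force is about 5.5 N and 2.8–2.9 mm pressed in, which is about half way. I'll unload the arm gradually before opening, so that its spring-back doesn't push the post.

To row units: -0.48 cm / 60 = -0.008, 0.13 cm / 60 = 0.0022.

Call:
play_rows:
  motion:
    - {"dp":[0.0005,-0.002,0],"twist":[0,0,0],"jaw":1.5}
    - {"dp":[0.001,-0.004,0],"twist":[0,0,0],"jaw":1.5}
    - {"dp":[0.0017,-0.006,0],"twist":[0,0,0],"jaw":1.5}
    - {"dp":[0.0022,-0.008,0],"twist":[0,0,0],"jaw":1.5}
    - {"dp":[0.0022,-0.008,0],"twist":[0,0,0],"jaw":1.5}

```text
clock: 21.82
tool_pos: [582.8, 31.8, 70.7]
ee_rot: [-0.411, 3.114, -0.003]
wrist_force: [2.9, -6.0, 0.5]
gripper_width: 0.188
grip_force: 25.0
```

To row units: -0.3 cm / 60 = -0.005, -0.15 cm / 60 = -0.0025.

Call:
play_rows:
  motion:
    - {"dp":[0.0007,-0.0025,0],"twist":[0,0,0],"jaw":1.5}
    - {"dp":[0.0013,-0.005,0],"twist":[0,0,0],"jaw":1.5}
    - {"dp":[0.0013,-0.005,0],"twist":[0,0,0],"jaw":1.5}

```text
clock: 22.2
tool_pos: [582.8, 31.8, 70.6]
ee_rot: [-0.414, 3.114, 0.002]
wrist_force: [0.2, 0.9, 3.8]
gripper_width: 0.184
grip_force: 25.0
```

Call:
play_rows:
  motion:
    - {"dp":[0,0,0],"twist":[0,0,0],"jaw":2.0}
    - {"dp":[0,0,0],"twist":[0,0,0],"jaw":2.6}
    - {"dp":[0,0,0],"twist":[0,0,0],"jaw":3.2}
    - {"dp":[0,0,0],"twist":[0,0,0],"jaw":3.6}
    - {"dp":[0,0,0],"twist":[0,0,0],"jaw":3.6}

```text
clock: 22.82
tool_pos: [582.8, 30.3, 70.4]
ee_rot: [0.412, -3.114, -0.0]
wrist_force: [-0.3, 0.4, 0.7]
gripper_width: 0.38
grip_force: 0.0
```

Released cleanly. Rise, back away and verify numerically.

Call:
play_rows:
  motion:
    - {"dp":[0,0,0.0167],"twist":[0,0,0],"jaw":3.6}
    - {"dp":[0,0,0.05],"twist":[0,0,0],"jaw":3.6}
    - {"dp":[0,0,0.1167],"twist":[0,0,0],"jaw":3.6}
    - {"dp":[0,0,0.2],"twist":[0,0,0],"jaw":3.6}
    - {"dp":[0.0333,0,0.2333],"twist":[0,0,0],"jaw":3.6}
    - {"dp":[0.1,0.0333,0.2333],"twist":[0,0,0],"jaw":3.6}
    - {"dp":[0.1,0.0833,0.2333],"twist":[0,0,0],"jaw":3.6}
    - {"dp":[0.1,0.0833,0.2333],"twist":[0,0,0],"jaw":3.6}

```text
clock: 23.82
tool_pos: [642.6, 83.9, 210.8]
ee_rot: [-0.419, 3.113, 0.003]
wrist_force: [-0.7, 0.4, -0.1]
gripper_width: 0.388
grip_force: 0.0
```

```bash
python3 - <<'E'
from h import *
c=cam('wrist','w9.png');s=arm.read_state();print(s['clock'],s['tool_pos'],s['wrist_force'])
t=np.radians(105.35);d=np.array([np.cos(t),np.sin(t),0]);n=np.array([d[1],-d[0],0]);C=np.array([555.7,130.1,0])
# sample along lines parallel to V line, print brightness classes
def prof(x,z,y0,y1):
    out=[]
    for y in np.arange(y0,y1,1.):
        u=proj(c,C+y*d+x*n+[0,0,z]); 
        p=cv2.getRectSubPix(c['img'],(1,1),tuple(map(float,u)))[0,0].astype(int); out.append((int(y),p.tolist()))
    return out
print('px',proj(c,C+[0,0,62]),proj(c,C-70*d+[0,0,62]),proj(c,C+80*d+[0,0,62]),proj(c,C-100*d+[0,0,65]))
print('blank/stop top line z62:');print([q for q in prof(0,62,66,96)])
print('clamp side z62:');print([q for q in prof(5,62,-90,-52)])
# blank lateral midline at several y
g=cv2.cvtColor(c['img'],cv2.COLOR_RGB2HSV)
for y in(-45,-20,0,20,45):
    row=[(x,cv2.getRectSubPix(c['img'],(1,1),tuple(map(float,proj(c,C+y*d+x*n+[0,0,45]))))[0,0].astype(int)) for x in np.arange(-30,30,.5)]
    m=[x for x,p in row if p[0]<150 and p[1]<.66*p[0]]; print(y,min(m,default=None),max(m,default=None))
E
```

```text
23.875 [642.55542973  81.28972714 210.80592303] [ 0.19689091 -1.08140444 -0.46655316]
px [395.22915859 152.69304123] [321.64553047 152.7277034 ] [479.26317875 152.65345631] [289.78422262 152.75835301]
blank/stop top line z62:
[(66, [133, 70, 36]), (67, [109, 58, 30]), (68, [92, 49, 28]), (69, [88, 47, 26]), (70, [90, 48, 27]), (71, [89, 49, 27]), (72, [91, 52, 29]), (73, [90, 50, 29]), (74, [89, 48, 24]), (75, [87, 46, 26]), (76, [88, 48, 27]), (77, [74, 44, 28]), (78, [32, 31, 33]), (79, [40, 40, 40]), (80, [61, 51, 39]), (81, [86, 65, 20]), (82, [89, 66, 19]), (83, [88, 65, 20]), (84, [104, 78, 23]), (85, [188, 157, 43]), (86, [251, 219, 61]), (87, [252, 220, 63]), (88, [251, 219, 61]), (89, [251, 219, 60]), (90, [251, 221, 62]), (91, [251, 220, 59]), (92, [251, 221, 58]), (93, [251, 222, 62]), (94, [251, 221, 60]), (95, [251, 221, 62])]
clamp side z62:
[(-90, [250, 250, 248]), (-89, [250, 250, 248]), (-88, [250, 250, 248]), (-87, [250, 250, 248]), (-86, [249, 249, 245]), (-85, [245, 244, 239]), (-84, [135, 131, 125]), (-83, [94, 88, 89]), (-82, [92, 88, 89]), (-81, [94, 90, 89]), (-80, [98, 91, 85]), (-79, [130, 114, 90]), (-78, [155, 133, 94]), (-77, [121, 102, 70]), (-76, [63, 55, 42]), (-75, [49, 43, 35]), (-74, [49, 43, 37]), (-73, [51, 45, 38]), (-72, [51, 46, 39]), (-71, [50, 44, 38]), (-70, [52, 45, 38]), (-69, [51, 44, 38]), (-68, [47, 42, 34]), (-67, [40, 35, 28]), (-66, [51, 40, 33]), (-65, [93, 75, 51]), (-64, [150, 122, 77]), (-63, [113, 87, 54]), (-62, [89, 52, 32]), (-61, [112, 61, 34]), (-60, [113, 61, 34]), (-59, [113, 62, 36]), (-58, [115, 64, 38]), (-57, [115, 64, 37]), (-56, [113, 62, 31]), (-55, [114, 64, 35]), (-54, [115, 65, 37]), (-53, [114, 65, 37])]
-45 -16.5 15.0
-20 -16.5 15.0
0 -16.5 15.0
20 -16.5 15.0
45 -16.0 15.0
```

Checks on the final picture data:
- The blank spans −62 to +77.5 mm in cradle y, about 140 mm, and adjoins the stop with no gap.
- Its sides are straight to within 0.5 mm.
- The gap from carriage to blank is 22 mm, which is the 25 mm nose pressed in 3 mm.

The arm is clear, so I'll hand in.

```bash
python3 -c "
from bench import arm
print(arm.finish_job())"
```

```text
the job is handed in; nothing more can be done
None
```

The thick blank sits straight in both V saddles against the end stop, the tail clamp's nose is pressed in about 3 mm (half way), and the job was handed in at about 24 s with the arm clear of everything.

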